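Lock the blow-out handpiece into its oiling stand

ROBOT

A 7-joint arm with a two-finger parallel gripper is mounted at the origin on a cart in front of the work surface, level with it; the furniture and walls round the work are solid. World frame = base frame: x ahead of the robot, y to its left, z up, the work surface at z = 0. Lengths are in m, angles in rad, forces in N, time in s.
With the tool pointing down it reaches from about 0.4 to 0.875 m from the base axis. Payload 19.3 kg.
Tool frame: the origin (TCP) lies at the very end of the fingers, on their centre line; the grasp point (between the pads) lies 19 mm behind it; z points along the fingers, y is the line along which they close (so a half turn about z gives the same grasp; the last joint's range is limited). The gripper opens to 85 mm and grips with 20 to 120 N. Pads are 22 mm wide; open, the fingers measure 114 mm over their backs; the gripper's body (76 mm by 85 mm) begins 54 mm behind the grasp point. The pads swing forward as they close: fully open they stand 13 mm farther back than shut.
Start: joints at [1.16, 0.521, -0.036, 1.599, 0.021, 1.021, -0.113], TCP at [0.209, -0.589, 0.231] pointing down, gripper open.
Joint ranges: [-2.91, 2.91], [-0.3, 2.13], [-1.5, 1.42], [0.17, 2.43], [-1.26, 4.41], [0.16, 1.93], [-2.52, 2.52]. Speed limits (rad/s): [1.89, 1.89, 2.39, 2.39, 3.01, 3.01, 3.01].

INTERFACE

Orientations are given as [roll, pitch, yaw] about the fixed x, y, z axes, in that order (R = Rz(yaw) Ry(pitch) Rx(roll)).
In Python, from workcell import observe, grab_frame, job_done gives the robot as it stands.
- The arm moves only by the tool move_arm, never from a script. Its argument "plan" is a list that holds one entry, the list of rows, each a list of 7 numbers: the shift along the tool's x, y, z each as a share of 0.02 m, from -1 to 1, then the turn, a rotation vector about the tool's x, y, z each as a share of 6 degrees, from -1 to 1, then the opening, from -1 (shut) to 1 (fully open). A call has exactly 10 rows; each row shifts and turns the commanded pose from where the row before left it, along the tool's axes as they then stand; what a row does not reach is not made up. A row lasts 1/10 s, in which the tool goes at most 50 mm and 8.59 degrees, less where a joint would pass 70% of its speed; a pose out of reach is approached as far as the arm can. A call with a number of a shift or a turn outside -1 to 1 is refused whole. A call with a gripper value outside its range is refused whole. The fingers move at their own pace and stop on an object; "grip_force" is the grip in N (left out, the last holds). Time passes only in rows, so rows that do not move let the fingers close, or fill a call up. It gives the time, the measured TCP pose, the force, the opening and the grip force at its end, in the units of the state.
- observe(): the state, without advancing time (a new reading comes with each control period).
- grab_frame(name): name is "scene" or "top"; returns a dict with "color" (384x512x3 uint8, red, green, blue), "intrinsics" (3x3 intrinsics, pixels), "position" and "orientation" of the camera in the world. Camera axes: x right, y down, z forward; pixel columns grow to the right and rows downward; lengths in m; the calibration is good to about 2 mm. A picture is of the moment at which its call begins. There is no depth.
- job_done(): hands the job in; it is judged then, once.
The state is a dict: "clock": time; "qpos": joint angles; "qd": joint speeds; "joint_efforts": joint torques, N m; "position": TCP position; "tool_rot": TCP orientation; "force": force on the tool from outside, world axes, zero at the start; "moment": the same for the moment, N m; "grip_width": finger opening in m; "finger_force": force on a finger pad.
Only numpy, scipy, OpenCV 4.12 (cv2) and the standard library are available. Lean on these libraries where they do the work, as an engineer would, in place of code of your own. Each camera call takes 0.05 s, during which the arm holds its last target. There are 200 camera calls.

TASK

Get the loose blow-out handpiece ready for oiling, the one beside the blue drawers and not the one on the air hose at the back: lay it in the two saddles of the oiling stand, either way round and centred lengthwise, while the stand's sprung lever is still up. Then press the lever down by its paddle, under the hood, until the catch snaps over its tip and keeps it down across the handpiece by itself. Leave the oil bottle, the cup and the kidney dish where they stand.

Things in the scene. Friction and masses are not known exactly. Their poses are not given: they have to be found in the camera images.
- handpiece: Blow-out handpiece, a pen-like blue and white tool 222 mm long, 26 mm wide, 33 mm high over its clip (its solid, grippable part is 20 mm wide, 26 mm high), 0.28 kg, lying flat on the table left of the stand. Origin at mid-length on the underside; y runs along its length, x across, z up. Grip it across x near the middle.
- stand: Oiling stand fixed to the table: aluminium base plate with its top 12 mm above the table, from x -65 to +100 and y -115 to +90 mm in its own frame. Origin on the table below the middle of the cradle; +x points away from the robot at yaw 0. The lever stands on its right, in the plane y = -85 mm.
- cradle (a point): Middle of the cradle on the saddle floors, 35 mm above the table, axes as the stand's. The handpiece, lying along y, is home with its origin here. Two white saddles, 14 mm wide along y, stand at y = -60 and +60 mm; their open channel is 36 mm wide, flares outward, with walls 17 mm high. Between the saddles it is free down to the base plate, 23 mm below.
- hood_edge (a point): Middle of the front edge of the steel hood, 193 mm above the table, at x = +43, y = -85 mm in the stand's frame; the hood is 54 mm wide, 4 mm thick and runs back to a post of that width at x = +90 to +95 mm, which carries the catch. A tool pressing the lowered paddle (at about x = +54) must pass in front of this edge, leaning back towards the robot by 30 to 45 degrees.
- lever_hinge (a point): Hinge axis of the lever, parallel to the stand's y, at x = -50, y = -85, z = 78 mm in the stand's frame; axes as the stand's.
- paddle (a point): Centre of the press face of the lever's black paddle (44 mm wide, 34 mm along the arm), 104 mm out from the hinge, 9 mm off the arm's centre line. Site x points out along the arm (which ends at 128 mm), z out of the press face. With the lever up the face looks at the robot; down, it looks up.
- lever (a joint): Lever angle in rad: 0 = up (held by its spring, 80 degrees above level), 1.396 = level, 1.436 = hard stop. It swings away from the robot and down. The catch snaps over its tip at about 1.38; let go then, it stays at about 1.37. Pressing takes about 5 N at the paddle, up to about 10 N at the catch.
- oil_bottle: White oil bottle with a red spout, 40 mm across, 112 mm high; origin at the centre of its underside. A bystander.
- cup: White plastic cup, 49 mm across, 43 mm high; origin at the centre of its underside. A bystander.
- kidney_dish: White kidney dish 56 x 148 mm, 33 mm high, long along its y; origin at the centre of its underside. A bystander.

How it is judged:
On the way, in this order (a step that is already met when the one before it is completed fails the run):
1. the handpiece lies home in both saddles with the lever still up (x of handpiece in the frame of cradle between -0.014 and 0.014 m and y of handpiece in the frame of cradle between -0.025 and 0.025 m and z of handpiece in the frame of cradle between -0.006 and 0.006 m and angle between the y axis of handpiece and the y axis of stand, either way round below 0.15 rad and value of joint lever below 0.35 rad), for 0.2 s.
2. the lever is down behind its catch (value of joint lever above 1.33 rad), for 0.2 s.
At the end, for the whole second after the job is handed in: The handpiece lies at rest in both saddles (its origin within 14 mm across, 25 mm along and 6 mm in height of the cradle point, its length within 0.15 rad of the stand's y axis, either way round) and the lever stays down by its catch (joint above 1.33 rad), nothing touching it (x of handpiece in the frame of cradle between -0.014 and 0.014 m and y of handpiece in the frame of cradle between -0.025 and 0.025 m and z of handpiece in the frame of cradle between -0.006 and 0.006 m and angle between the y axis of handpiece and the y axis of stand, either way round below 0.15 rad and value of joint lever above 1.33 rad and velocity of joint lever below 0.05 rad/s and linear speed of handpiece below 0.02 m/s).
It fails at once if the oil bottle is pushed more than 30 mm or tipped over (distance of oil_bottle from where it was at the start of the episode above 0.03 m or angle between oil_bottle's own z axis and vertical above 0.5 rad).
It fails at once if the cup is pushed more than 30 mm or tipped over (distance of cup from where it was at the start of the episode above 0.03 m or angle between cup's own z axis and vertical above 0.5 rad).
It fails at once if the kidney dish is pushed more than 30 mm or tipped over (distance of kidney_dish from where it was at the start of the episode above 0.03 m or angle between kidney_dish's own z axis and vertical above 0.5 rad).
It also fails if it takes over 54 s, if anything falls off the work surface, if the arm or the gripper's body presses on something with over 40 N, if the wrist force passes 120 N, or if a joint passes its speed limit or range.

## Working session

There is one attempt and no reset: what is moved stays moved. The work goes in short steps, Python scripts to look and compute and a tool call to move; the robot and the scene stay as the last step left them, time stands still between calls to the robot, and variables do not carry over. Pictures are saved under pics/ and viewed, at most 10 in all, crops included, and the job is handed in when it is done.

Besides the shell and the picture viewer there is one more tool, called after ">>>" as name(argument=value, ...), one argument or row to a line, values as JSON. move_arm: Moves the arm, as the interface text tells. Shift numbers are shares of 0.02 m and turn numbers shares of 6 degrees, none past 1 either way. Its arguments: {"type":"object","properties":{"plan":{"type":"array"},"grip_force":{"type":"number"}},"required":["plan"]}

```bash
mkdir -p pics; ls
cat > h.py <<'E'
import numpy as np, cv2, pickle
from scipy.spatial.transform import Rotation as R
from workcell import observe, grab_frame, job_done
def rot(o):
    o=np.array(o,float)
    if o.shape==(3,3): return o
    return R.from_euler('xyz',o).as_matrix() if o.size==3 else R.from_quat(o).as_matrix()
def ray(f,u,v,z):
    d=rot(f['orientation'])@np.linalg.inv(np.array(f['intrinsics']))@[u,v,1]; p=np.array(f['position'])
    return p+d*(z-p[2])/d[2]
def proj(f,P):
    c=rot(f['orientation']).T@(np.array(P)-np.array(f['position'])); q=np.array(f['intrinsics'])@c
    return q[:2]/q[2]
E
python3 - <<'E'
from h import *
F={}
for n in('scene','top'):
    f=grab_frame(n);F[n]=f
    print(n,f['position'],f['orientation'],f['intrinsics'])
    cv2.imwrite(f'pics/{n}0.png',cv2.resize(f['color'][:,:,::-1],(800,600),interpolation=cv2.INTER_CUBIC))
pickle.dump(F,open('F0.pkl','wb'))
print(observe())
E
```

```text
pics
scene [0.063774   0.57662624 0.49169219] [-1.99821841 -0.02583183 -2.43062695] [[352.34848071   0.         252.42578562]
 [  0.         352.34848071 188.87078832]
 [  0.           0.           1.        ]]
top [ 0.43794916 -0.02398646  1.3315024 ] [-3.03915006 -0.00830069 -1.59246669] [[489.40321552   0.         254.85309166]
 [  0.         489.40321552 192.35397088]
 [  0.           0.           1.        ]]
{'clock': 0.1, 'qpos': array([ 1.15980695,  0.52195246, -0.03633922,  1.59994081,  0.02120765,
        1.02110982, -0.11283114]), 'qd': array([-1.29173384e-03, -2.88081460e-03,  6.27269523e-05, -2.35203955e-03,
       -7.50984909e-04, -1.33799884e-03,  9.71252545e-04]), 'joint_efforts': array([ 4.78976566e-03, -9.28488851e+01,  1.98464133e+00, -3.70532048e+01,
        1.82465598e-02,  5.40164197e-03, -1.20471407e-05]), 'position': array([ 0.20876604, -0.58878228,  0.23078802]), 'tool_rot': array([-3.14057005e+00,  7.26082563e-05,  3.40761328e-01]), 'force': array([-0.85162813,  0.02953957,  0.05347555]), 'moment': array([0.02770491, 0.0285609 , 0.02448019]), 'finger_force': 0.0, 'grip_width': 0.08549947444312855}
```

View pics/scene0.png

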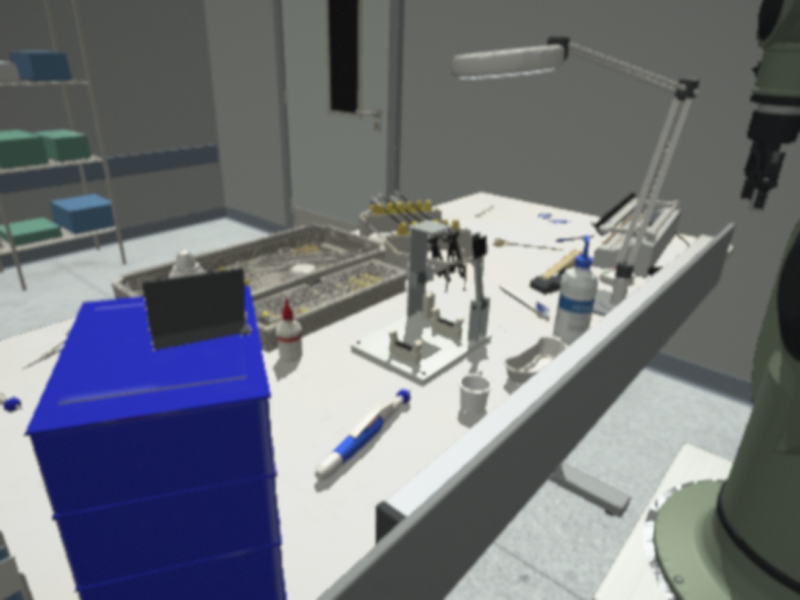

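View pics/top0.png

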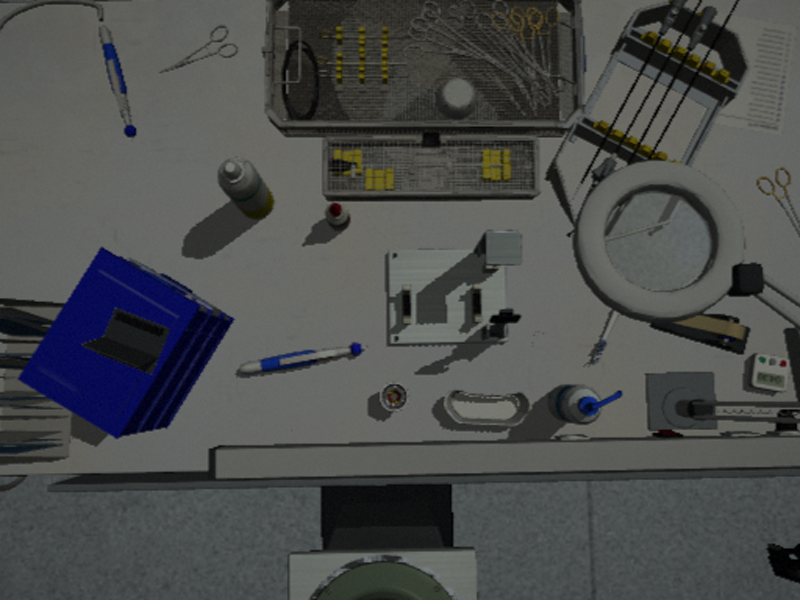

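The scene view shows the handpiece in front of the drawers and the stand with its lever up. In the top view (800 px scale) the handpiece runs from (240,370) to (362,348), the base plate covers about (388–507, 250–346), and the lamp post is near (690,410).

Run:
```python
from h import *
F=pickle.load(open('F0.pkl','rb'));f=F['top'];s=F['scene']
k=.64
def T(u,v,z): return ray(f,u*k,v*k,z).round(4)
print('hp ends',T(240,370,.012),T(362,348,.012))
for c in [(390,250),(387,346),(507,340)]: print('plate',T(*c,.012))
print('saddles top',T(406,305,.052),T(477,305,.052))
print('hood',T(502,248,.193)); print('cup',T(394,397,.04),'dish',T(486,407,.03),'blue bottle',T(580,405,.15))
def tri(a,b):
    # a: top px800, b: scene px800
    A=[];B=[]
    for fr,(u,v) in((f,a),(s,b)):
        d=rot(fr['orientation'])@np.linalg.inv(fr['intrinsics'])@[u*k,v*k,1];d/=np.linalg.norm(d)
        M=np.eye(3)-np.outer(d,d);A.append(M);B.append(M@fr['position'])
    return np.linalg.solve(sum(A),sum(B)).round(3)
print('lamp elbow',tri((745,278),(560,45)),'lamp top joint',tri((800,410),(685,88)),'lamp post base',tri((690,410),(625,270)))
print('lamp head left',tri((580,240),(455,65)),'rail left end top',tri((212,447),(385,510)),'drawer top near',tri((232,320),(265,390)))
print('handpiece blue end',tri((357,348),(403,397)))
def crop(fr,u0,v0,u1,v1,n):
    im=fr['color'][v0:v1,u0:u1,::-1]; sc=min(800/im.shape[1],600/im.shape[0])
    cv2.imwrite(n,cv2.convertScaleAbs(cv2.resize(im,None,fx=sc,fy=sc,interpolation=cv2.INTER_CUBIC),alpha=1.6))
crop(f,145,140,345,285,'pics/c1.png')
```

```text
hp ends [0.4592 0.2361 0.012 ] [0.4925 0.0263 0.012 ]
plate [ 0.6624 -0.0255  0.012 ]
plate [ 0.495  -0.0169  0.012 ]
plate [ 0.5009 -0.2243  0.012 ]
saddles top [ 0.5614 -0.0504  0.052 ] [ 0.5589 -0.1698  0.052 ]
hood [ 0.6312 -0.1943  0.193 ]
cup [ 0.4081 -0.027   0.04  ] dish [ 0.3878 -0.182   0.03  ] blue bottle [ 0.3923 -0.3119  0.15  ]
lamp elbow [ 0.539 -0.417  0.498] lamp top joint [ 0.367 -0.51   0.432] lamp post base [ 0.376 -0.504  0.093]
lamp head left [ 0.607 -0.234  0.464] rail left end top [0.332 0.268 0.071] drawer top near [0.544 0.238 0.098]
handpiece blue end [0.494 0.036 0.009]
```

View pics/c1.png

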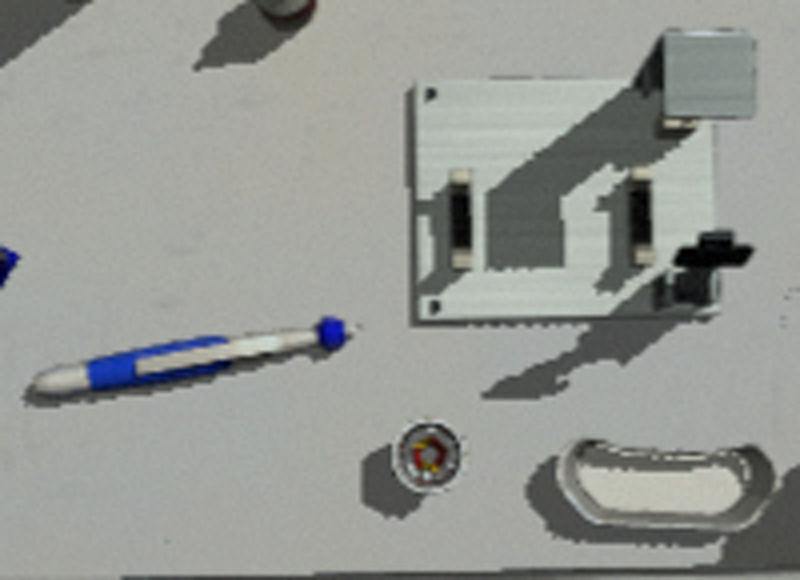

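The 4x crop shows the handpiece from (28,390) to (358,328), the saddles centred at (461,219) and (641,216), and the plate's left edge at u≈416 and right edge at 717. I'll compute the poses from these.

```bash
cat >> h.py <<'E'
def tri(fa,a,fb,b):
    A=[];B=[]
    for fr,(u,v) in((fa,a),(fb,b)):
        d=rot(fr['orientation'])@np.linalg.inv(fr['intrinsics'])@[u,v,1];d/=np.linalg.norm(d)
        M=np.eye(3)-np.outer(d,d);A.append(M);B.append(M@fr['position'])
    return np.linalg.solve(sum(A),sum(B)).round(3)
E
python3 - <<'E'
from h import *
F=pickle.load(open('F0.pkl','rb'));f=F['top'];s=F['scene']
def C(u,v,z): return ray(f,145+u/4-.4,140+v/4-.4,z).round(4)
def ang(a,b): return np.arctan2(-(a-b)[0],(a-b)[1]).round(4)   # yaw for y axis b->a
a,b=C(461,219,.052),C(641,216,.052);print('saddles',a,b,(a+b)/2,ang(a,b),np.linalg.norm(a-b))
p=[C(416,80,.012),C(416,322,.012),C(717,315,.012)];print('plate',p, ang(p[1],p[2]), 'width',np.linalg.norm(p[1]-p[2]))
h=[C(664,118,.193),C(756,118,.193)];print('hood edge',h,(h[0]+h[1])/2)
e=[C(28,390,.012),C(358,328,.012)];print('hp',e,(e[0]+e[1])/2,ang(*e),np.linalg.norm(e[0]-e[1]))
# axis via blue/white segmentation
hsv=cv2.cvtColor(f['color'],cv2.COLOR_RGB2HSV)
m=((hsv[...,0]>105)&(hsv[...,0]<135)&(hsv[...,1]>150)).astype(np.uint8); m[:,:160]=0;m[:215]=0;m[:,240:]=0
n,l,st,c=cv2.connectedComponentsWithStats(m)
for i in range(1,n):
    if st[i,4]>8: print('blue',c[i],st[i],ray(f,*c[i],.013).round(4))
print('pump tip',tri(f,(388,254),s,(373,152)), 'paddle',C(713,250,.19))
E
```

```text
saddles [ 0.5637 -0.0505  0.052 ] [ 0.5632 -0.1688  0.052 ] [ 0.56345 -0.10965  0.052  ] -0.0042 0.11830105663095322
plate [array([ 0.6635, -0.0228,  0.012 ]), array([ 0.4985, -0.0194,  0.012 ]), array([ 0.4989, -0.2225,  0.012 ])] 0.002 width 0.20310039389425122
hood edge [array([ 0.607 , -0.1683,  0.193 ]), array([ 0.6059, -0.2224,  0.193 ])] [ 0.60645 -0.19535  0.193  ]
hp [array([0.4585, 0.2415, 0.012 ]), array([0.4953, 0.0197, 0.012 ])] [0.4769 0.1306 0.012 ] 0.1644 0.22483211514372228
blue [227.5 223. ] [225 220   6   7  38] [0.4919 0.0375 0.013 ]
blue [181.08       231.27428571] [167 224  36  14 175] [0.4724 0.1623 0.013 ]
pump tip [ 0.406 -0.34   0.193] paddle [ 0.5288 -0.1948  0.19  ]
```

>>> move_arm(
  plan=[
    [[0,-0.9,-0.4,0,0,0,1],[0,-0.9,-0.4,0,0,0,1],[0,-0.9,-0.4,0,0,0,1],[0,-0.9,-0.4,0,0,0,1],[0,-0.9,-0.4,0,0,0,1],[0,-0.9,-0.4,0,0,0,1],[0,-0.9,-0.4,0,0,0,1],[0,-0.9,-0.4,0,0,0,1],[0,-0.9,-0.4,0,0,0,1],[0,-0.9,-0.4,0,0,0,1]],
  ],
)

```text
clock: 1.1
position: [0.1484, -0.4186, 0.3114]
tool_rot: [-3.141, 0.0, 0.341]
force: [-0.5, -0.6, 0.1]
grip_width: 0.0851
finger_force: 0.0
```

>>> move_arm(
  plan=[
    [[1,0,0,0,0,-0.43,1],[1,0,0,0,0,-0.43,1],[1,0,0,0,0,-0.43,1],[1,0,0,0,0,-0.43,1],[1,0,0,0,0,-0.43,1],[1,0,0,0,0,-0.43,1],[1,0,0,0,0,-0.43,1],[1,0,0,0,0,-0.43,1],[1,0,0,0,0,-0.43,1],[1,0,0,0,0,-0.43,1]],
  ],
)

```text
clock: 2.1
position: [0.3197, -0.3157, 0.3113]
tool_rot: [3.142, -0.0, 0.795]
force: [-1.2, -0.2, -0.5]
grip_width: 0.0857
finger_force: 0.0
```

>>> move_arm(
  plan=[
    [[1,0,0,0,0,-0.43,1],[1,0,0,0,0,-0.43,1],[1,0,0,0,0,-0.43,1],[1,0,0,0,0,-0.43,1],[1,0,0,0,0,-0.43,1],[1,0,0,0,0,-0.43,1],[1,0,0,0,0,-0.43,1],[1,0,0,0,0,-0.43,1],[1,0,0,0,0,-0.43,1],[1,0,0,0,0,-0.43,1]],
  ],
)

```text
clock: 3.1
position: [0.4273, -0.1491, 0.3113]
tool_rot: [3.142, -0.0, 1.245]
force: [0.5, -0.6, 0.2]
grip_width: 0.0854
finger_force: 0.0
```

```bash
cat >> h.py <<'E'
def need(target,rpy,n,pos=None,rot0=None):
    """n equal rows (constant tool-frame twist solved numerically) to reach target pose"""
    from scipy.optimize import least_squares
    o=observe(); p0=np.array(o['position'] if pos is None else pos); R0=R.from_euler('xyz',o['tool_rot'] if rot0 is None else rot0); Rt=R.from_euler('xyz',rpy)
    w=(R0.inv()*Rt).as_rotvec()/n
    def end(v):
        p=p0.copy();Q=R0
        for _ in range(n): p=p+Q.apply(v); Q=Q*R.from_rotvec(w)
        return p
    v=least_squares(lambda v:end(v)-target,np.zeros(3)).x
    return (v/.02).round(3),(np.degrees(w)/6).round(3)
E
python3 - <<'E'
from h import *
P=np.pi
print(need([.475,.145,.12],[P,0,1.729],20))
E
```

```text
(array([0.75 , 0.049, 0.478]), array([ 0.   , -0.   , -0.231]))
```

>>> move_arm(
  plan=[
    [[0.75,0.05,0.4,0,0,-0.23,1],[0.75,0.05,0.4,0,0,-0.23,1],[0.75,0.05,0.4,0,0,-0.23,1],[0.75,0.05,0.4,0,0,-0.23,1],[0.75,0.05,0.4,0,0,-0.23,1],[0.75,0.05,0.4,0,0,-0.23,1],[0.75,0.05,0.4,0,0,-0.23,1],[0.75,0.05,0.4,0,0,-0.23,1],[0.75,0.05,0.4,0,0,-0.23,1],[0.75,0.05,0.4,0,0,-0.23,1]],
  ],
)

```text
clock: 4.1
position: [0.4694, -0.0056, 0.2306]
tool_rot: [-3.142, -0.0, 1.484]
force: [0.3, 1.0, 0.9]
grip_width: 0.0852
finger_force: 0.0
```

>>> move_arm(
  plan=[
    [[0.8,0.05,0.5,0,0,-0.24,1],[0.8,0.05,0.5,0,0,-0.24,1],[0.8,0.05,0.5,0,0,-0.24,1],[0.8,0.05,0.5,0,0,-0.24,1],[0.8,0.05,0.5,0,0,-0.24,1],[0.7,0.05,0.5,0,0,-0.24,1],[0.7,0.05,0.5,0,0,-0.24,1],[0.7,0.05,0.5,0,0,-0.24,1],[0.7,0.05,0.5,0,0,-0.24,1],[0,0,0,0,0,0,1]],
  ],
)

```text
clock: 5.1
position: [0.4763, 0.1313, 0.1401]
tool_rot: [-3.14, -0.001, 1.712]
force: [0.9, 0.8, -0.0]
grip_width: 0.0856
finger_force: 0.0
```

Run:
```python
from h import *
o=observe();print(o['position'],o['tool_rot'],need([.475,.145,.006],[np.pi,0,1.729],9))
F={n:grab_frame(n) for n in('scene','top')};pickle.dump(F,open('F1.pkl','wb'))
im=[F['top']['color'][150:290,130:270],F['scene']['color'][150:330,150:330]]
im=np.hstack([cv2.resize(i,(400,400),interpolation=cv2.INTER_CUBIC) for i in im])
cv2.imwrite('pics/s1.png',im[:,:,::-1])
```

```text
[0.47627423 0.13125089 0.14008866] [-3.14015637e+00 -1.01507213e-03  1.71239697e+00] (array([0.076, 0.005, 0.745]), array([-0.002, -0.001, -0.018]))
```

View pics/s1.png

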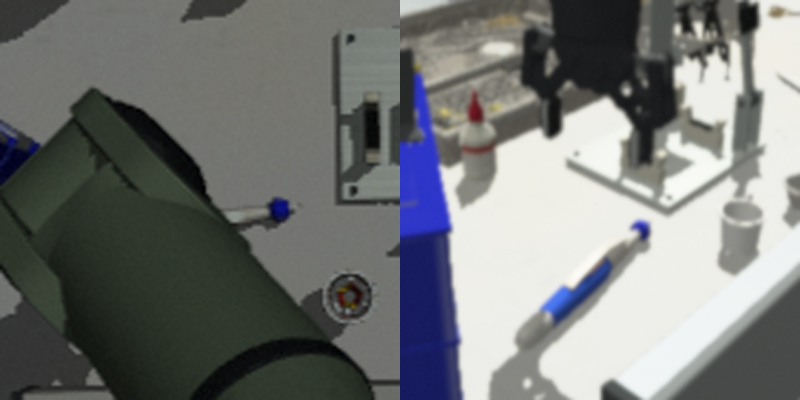

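The gripper hangs above the handpiece with its fingers on either side across x: fingertips at (550,120) and (645,150) in the right half, the handpiece below. Next I lower and grip.

>>> move_arm(
  plan=[
    [[0.1,0,0.8,0,0,0,1],[0.1,0,0.8,0,0,0,1],[0.1,0,0.8,0,0,0,1],[0.1,0,0.8,0,0,0,1],[0.1,0,0.8,0,0,0,1],[0.1,0,0.8,0,0,-0.1,1],[0.1,0,0.8,0,0,-0.1,1],[0,0,0.7,0,0,0,1],[0,0,0.4,0,0,0,1],[0,0,0,0,0,0,1]],
  ],
)

```text
clock: 6.2
position: [0.4749, 0.1425, 0.0067]
tool_rot: [-3.141, 0.0, 1.729]
force: [0.1, -1.9, 0.9]
grip_width: 0.0852
finger_force: 0.0
```

>>> move_arm(
  plan=[
    [[0,0,0,0,0,0,-1],[0,0,0,0,0,0,-1],[0,0,0,0,0,0,-1],[0,0,0,0,0,0,-1],[0,0,0,0,0,0,-1],[0,0,0,0,0,0,-1],[0,0,0,0,0,0,-1],[0,0,0,0,0,0,-1],[0,0,0,0,0,0,-1],[0,0,0,0,0,0,-1]],
  ],
  grip_force=60,
)

```text
clock: 7.2
position: [0.4755, 0.1429, 0.0078]
tool_rot: [3.141, 0.0, 1.729]
force: [-0.4, -1.1, 10.6]
grip_width: 0.0186
finger_force: 59.3
```

>>> move_arm(
  plan=[
    [[0,0,-0.5,0,0,0,-1],[0,0,-0.5,0,0,0,-1],[0,0,-0.5,0,0,0,-1],[0,0,-0.5,0,0,0,-1],[0,0,-0.5,0,0,0,-1],[0,0,-0.5,0,0,0,-1],[0,0,-0.5,0,0,0,-1],[0,0,-0.5,0,0,0,-1],[0,0,-0.5,0,0,0,-1],[0,0,0,0,0,0,-1]],
  ],
)

```text
clock: 8.2
position: [0.4757, 0.143, 0.0986]
tool_rot: [3.14, -0.0, 1.729]
force: [-0.8, 0.8, -3.5]
grip_width: 0.0187
finger_force: 59.7
```

Run:
```python
from h import *
o=observe();print(o['position'],o['grip_width'],need([.5635,.05,.1],[np.pi,0,1.571],9))
f=grab_frame('top');s=grab_frame('scene')
hsv=cv2.cvtColor(f['color'],cv2.COLOR_RGB2HSV)
im=[f['color'][150:290,130:270],s['color'][120:300,150:330]]
im=np.hstack([cv2.resize(i,(400,400),interpolation=cv2.INTER_CUBIC) for i in im])
cv2.imwrite('pics/s2.png',im[:,:,::-1])
```

```text
[0.47574303 0.14301299 0.09858849] 0.018658491544900152 (array([-0.558,  0.441, -0.007]), array([ 0.002, -0.   ,  0.168]))
```

View pics/s2.png

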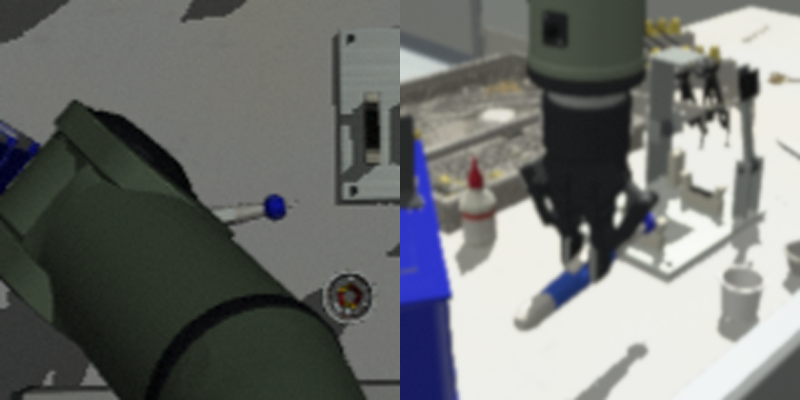

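The handpiece is held level in the fingers (blue grip at (570,280) in the right half), clear of the table. I'll carry it towards the stand while aligning it.

>>> move_arm(
  plan=[
    [[-0.56,0.44,0,0,0,0.17,-1],[-0.56,0.44,0,0,0,0.17,-1],[-0.56,0.44,0,0,0,0.17,-1],[-0.56,0.44,0,0,0,0.17,-1],[-0.56,0.44,0,0,0,0.17,-1],[-0.56,0.44,0,0,0,0.17,-1],[-0.56,0.44,0,0,0,0.17,-1],[-0.56,0.44,0,0,0,0.17,-1],[-0.56,0.44,0,0,0,0.17,-1],[0,0,0,0,0,0,-1]],
  ],
)

```text
clock: 9.3
position: [0.564, 0.0472, 0.0972]
tool_rot: [3.141, 0.001, 1.566]
force: [0.4, 0.8, -3.8]
grip_width: 0.0187
finger_force: 59.6
```

Run:
```python
from h import *
o=observe();print(o['position'],o['tool_rot'],need([.5645,-.0975,.085],[np.pi,0,1.571],9))
f=grab_frame('top')
hsv=cv2.cvtColor(f['color'],cv2.COLOR_RGB2HSV)
m=((hsv[...,0]>105)&(hsv[...,0]<135)&(hsv[...,1]>150)).astype(np.uint8); m[:,:200]=0;m[:120]=0;m[:,350:]=0;m[235:]=0
n,l,st,c=cv2.connectedComponentsWithStats(m)
for i in range(1,n):
    if st[i,4]>5: print('blue',c[i],st[i],ray(f,*c[i],.105).round(4))
```

```text
[0.56400905 0.04724143 0.09717461] [3.14119696e+00 6.34742802e-04 1.56555383e+00] (array([-0.804,  0.005,  0.068]), array([ 0.   ,  0.001, -0.006]))
blue [264.275 192.65 ] [261 190   7   7  40] [ 0.5625 -0.0606  0.105 ]
```

>>> move_arm(
  plan=[
    [[-0.8,0,0,0,0,0,-1],[-0.8,0,0,0,0,0,-1],[-0.8,0,0,0,0,0,-1],[-0.8,0,0,0,0,0,-1],[-0.8,0,0,0,0,0,-1],[-0.8,0,0,0,0,0,-1],[-0.8,0,0.1,0,0,0,-1],[-0.8,0,0.2,0,0,0,-1],[-0.8,0,0.2,0,0,0,-1],[0,0,0.2,0,0,0,-1]],
  ],
)

```text
clock: 10.35
position: [0.5622, -0.0978, 0.0826]
tool_rot: [-3.141, 0.001, 1.566]
force: [0.1, 0.4, -3.4]
grip_width: 0.0186
finger_force: 59.6
```

Run:
```python
from h import *
o=observe();print(o['position'],o['tool_rot'],o['force'],need([.564,-.0965,.043],[np.pi,0,1.571],8))
f=grab_frame('top');s=grab_frame('scene')
im=[f['color'][130:250,220:340],s['color'][110:290,180:360]]
im=np.hstack([cv2.resize(i,(400,400),interpolation=cv2.INTER_CUBIC) for i in im])
cv2.imwrite('pics/s3.png',im[:,:,::-1])
```

```text
[ 0.56216655 -0.09780055  0.08259433] [-3.14092243e+00  1.05782160e-03  1.56614760e+00] [ 0.08470483  0.40298792 -3.4031143 ] (array([0.008, 0.012, 0.247]), array([-0.001,  0.001, -0.006]))
```

View pics/s3.png

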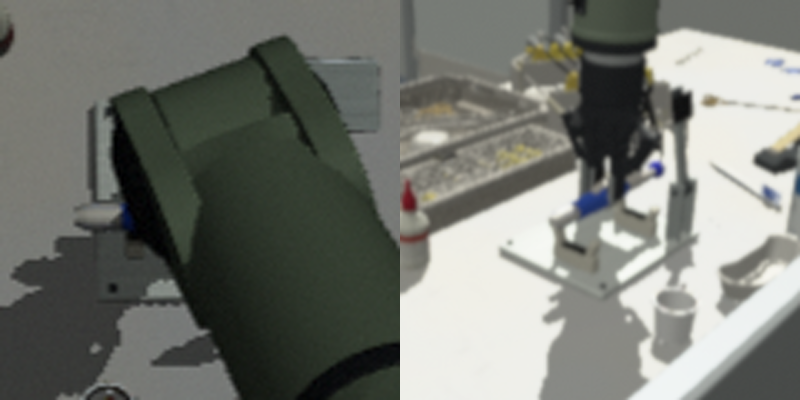

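The handpiece is above the saddles between the lever (680,130) and the post, clear of both. I'll lower it.

>>> move_arm(
  plan=[
    [[0,0.05,0.3,0,0,0,-1],[0,0.05,0.3,0,0,0,-1],[0,0,0.3,0,0,0,-1],[0,0,0.3,0,0,0,-1],[0,0,0.25,0,0,0,-1],[0,0,0.2,0,0,0,-1],[0,0,0.15,0,0,0,-1],[0,0,0.1,0,0,0,-1],[0,0,0.1,0,0,0,-1],[0,0,0,0,0,0,-1]],
  ],
)

```text
clock: 11.45
position: [0.5645, -0.0946, 0.0432]
tool_rot: [-3.141, -0.0, 1.569]
force: [-0.4, 0.6, -4.4]
grip_width: 0.0189
finger_force: 59.6
```

>>> move_arm(
  plan=[
    [[-0.05,0,0.05,0,0,0,-1],[-0.05,0,0.05,0,0,0,-1],[0,0,0,0,0,0,-1],[0,0,0,0,0,0,-0.2],[0,0,0,0,0,0,-0.2],[0,0,0,0,0,0,-0.1],[0,0,0,0,0,0,0],[0,0,0,0,0,0,0],[0,0,0,0,0,0,0],[0,0,0,0,0,0,0]],
  ],
)

```text
clock: 12.45
position: [0.5645, -0.0966, 0.0413]
tool_rot: [-3.142, -0.0, 1.569]
force: [-0.3, -1.0, 0.5]
grip_width: 0.0427
finger_force: 0.0
```

>>> move_arm(
  plan=[
    [[0,0,-0.4,0,0,0,0],[0,0,-0.8,0,0,0,0],[0,0,-1,0,0,0,0],[0,0,-1,0,0,0,0],[0,0,-1,0,0,0,0],[0,0,-1,0,0,0,0],[0,0,-1,0,0,0,-1],[0,0,-1,0,0,0,-1],[0,0,-1,0,0,0,-1],[0,0,-1,0,0,0,-1]],
  ],
)

```text
clock: 13.45
position: [0.5644, -0.0964, 0.2276]
tool_rot: [3.141, 0.0, 1.569]
force: [-1.0, -0.5, 0.5]
grip_width: -0.0002
finger_force: 0.0
```

Run:
```python
from h import *
o=observe();print(o['position'],o['tool_rot'],o['qpos'].round(2))
f=grab_frame('top');s=grab_frame('scene')
pickle.dump({'top':f,'scene':s},open('F2.pkl','wb'))
im=[f['color'][130:250,220:340],s['color'][130:290,200:360]]
im=np.hstack([cv2.resize(i,(400,400),interpolation=cv2.INTER_CUBIC) for i in im])
cv2.imwrite('pics/s4.png',im[:,:,::-1])
```

```text
[ 0.56438053 -0.09640135  0.22761955] [3.14057672e+00 1.10719893e-04 1.56947213e+00] [ 0.49  0.5  -0.59  1.72  0.32  1.02 -0.22]
```

View pics/s4.png

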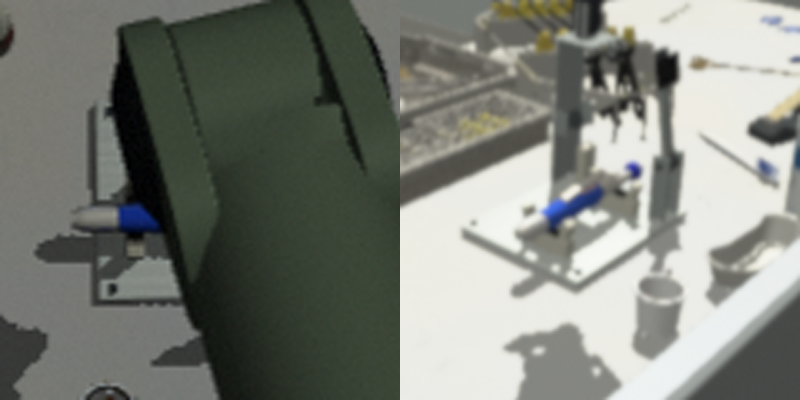

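The handpiece lies in both saddles, with the white end at (75,218) in the left half and the ball end at (635,170) in the right half, and the lever is still up. Next I plan the lever stroke.

```bash
cat > lev.py <<'E'
from h import *
S=np.array([.5635,-.110]);w=.012
def pose(phi,L,rc=.104,back=0):
    p,l=np.radians([phi,L]);a=np.array([np.cos(p),np.sin(p)]);n=np.array([-a[1],a[0]]);u=np.array([np.cos(l),np.sin(l)])
    t=np.array([-.05,.078])+rc*a+.009*n-(np.sign(phi-L)*w*u)
    Rm=np.array([[0,np.cos(l),np.sin(l)],[1,0,0],[0,np.sin(l),-np.cos(l)]])
    return np.array([S[0]+t[0]-back,S[1]-.085,t[1]]),R.from_matrix(Rm).as_euler('xyz')
E
python3 - <<'E'
from lev import *
F=pickle.load(open('F2.pkl','rb'));print('hp left end',ray(F['top'],241.6,195.4,.048))
o=observe();p0=np.array(o['position']);r0=o['tool_rot']
pre,rp=pose(80,15,back=.03);print('pre',pre,rp)
m1=np.array([.46,-.0964,.2276]);
print('back',need(m1,r0,6))
print('lean/side',need(pre,rp,8,m1,r0))
q,rq=pre,rp
for ph,L in[(80,15),(60,22),(40,29),(20,36),(5,40),(-2,40)]:
    t,rt=pose(ph,L);print(ph,L,t.round(4),need(t,rt,5,q,rq));q,rq=t,rt
E
```

```text
hp left end [ 0.56230151 -0.00241739  0.048     ]
pre [ 0.48110503 -0.195       0.17887701] [2.87979327 0.         1.57079633]
back (array([-0.001, -0.88 ,  0.008]), array([0., 0., 0.]))
lean/side (array([-0.616,  0.096,  0.319]), array([-0.307,  0.001, -0.002]))
80 15 [ 0.5111 -0.195   0.1789] (array([0.   , 0.29 , 0.078]), array([0., 0., 0.]))
60 22 [ 0.5466 -0.195   0.1681] (array([0.   , 0.305, 0.211]), array([-0.233,  0.   ,  0.   ]))
40 29 [ 0.5769 -0.195   0.1459] (array([0.   , 0.182, 0.328]), array([-0.233,  0.   , -0.   ]))
20 36 [ 0.6179 -0.195   0.1291] (array([0.   , 0.26 , 0.359]), array([-0.233, -0.   ,  0.   ]))
5 40 [ 0.6255 -0.195   0.1037] (array([ 0.   , -0.094,  0.247]), array([-0.133,  0.   ,  0.   ]))
-2 40 [ 0.6269 -0.195   0.0911] (array([ 0.   , -0.07 ,  0.106]), array([0., 0., 0.]))
```

>>> move_arm(
  plan=[
    [[0,-0.9,0,0,0,0,-1],[0,-0.9,0,0,0,0,-1],[0,-0.9,0,0,0,0,-1],[0,-0.9,0,0,0,0,-1],[0,-0.9,0,0,0,0,-1],[0,-0.9,0,0,0,0,-1],[0,0,0,0,0,0,-1],[0,0,0,0,0,0,-1],[0,0,0,0,0,0,-1],[0,0,0,0,0,0,-1]],
  ],
)

```text
clock: 14.55
position: [0.457, -0.0962, 0.2253]
tool_rot: [3.142, -0.0, 1.569]
force: [-0.0, -0.7, -0.1]
grip_width: 0.0
finger_force: 0.0
```

>>> move_arm(
  plan=[
    [[-0.6,0.1,0.3,-0.3,0,0,-1],[-0.6,0.1,0.3,-0.3,0,0,-1],[-0.6,0.1,0.3,-0.3,0,0,-1],[-0.6,0.1,0.3,-0.3,0,0,-1],[-0.6,0.1,0.3,-0.3,0,0,-1],[-0.6,0.1,0.3,-0.3,0,0,-1],[-0.6,0.1,0.3,-0.3,0,0,-1],[-0.6,0.1,0.3,-0.3,0,0,-1],[0,0,0,0,0,0,-1],[0,0,0,0,0,0,-1]],
  ],
)

```text
clock: 15.55
position: [0.4775, -0.1921, 0.1795]
tool_rot: [2.891, -0.001, 1.569]
force: [0.2, 0.6, 0.2]
grip_width: 0.0001
finger_force: 0.0
```

Run:
```python
from lev import *
o=observe();print(o['position'],o['tool_rot'],o['qpos'].round(2))
q,rq=o['position'],o['tool_rot']
for ph,L,rc,n in[(75,16,.1,5),(55,23,.1,5),(35,30,.098,5),(20,36,.096,5),(5,40,.096,5),(-2,40,.096,5)]:
    t,rt=pose(ph,L,rc);print(ph,L,t.round(4),need(t,rt,n,q,rq));q,rq=t,rt
```

```text
[ 0.47753646 -0.1920868   0.17945715] [ 2.89129148e+00 -5.18316279e-04  1.56897968e+00] [ 0.8   0.37 -0.6   2.11  0.3   0.5   0.01]
75 16 [ 0.5192 -0.195   0.1736] (array([-0.029,  0.387,  0.164]), array([-0.055, -0.   , -0.004]))
55 23 [ 0.5524 -0.195   0.1604] (array([0.   , 0.273, 0.233]), array([-0.233, -0.   ,  0.   ]))
35 30 [ 0.5782 -0.195   0.1356] (array([0.   , 0.124, 0.336]), array([-0.233,  0.   , -0.   ]))
20 36 [ 0.6103 -0.195   0.1263] (array([0.   , 0.222, 0.25 ]), array([-0.2, -0. ,  0. ]))
5 40 [ 0.6175 -0.195   0.103 ] (array([ 0.   , -0.085,  0.229]), array([-0.133,  0.   ,  0.   ]))
-2 40 [ 0.6189 -0.195   0.0914] (array([ 0.   , -0.064,  0.099]), array([0., 0., 0.]))
```

>>> move_arm(
  plan=[
    [[-0.03,0.4,0.16,-0.05,0,0,-1],[-0.03,0.4,0.16,-0.05,0,0,-1],[-0.03,0.4,0.16,-0.05,0,0,-1],[-0.03,0.4,0.16,-0.05,0,0,-1],[-0.03,0.4,0.16,-0.05,0,0,-1],[0,0.27,0.23,-0.23,0,0,-1],[0,0.27,0.23,-0.23,0,0,-1],[0,0.27,0.23,-0.23,0,0,-1],[0,0.27,0.23,-0.23,0,0,-1],[0,0.27,0.23,-0.23,0,0,-1]],
  ],
)

```text
clock: 16.55
position: [0.5535, -0.1955, 0.1608]
tool_rot: [2.743, -0.0, 1.569]
force: [-2.8, 0.9, -0.9]
grip_width: 0.0003
finger_force: 1.3
```

Run:
```python
from lev import *
o=observe();print(o['position'],o['tool_rot'],o['force'])
q,rq=o['position'],o['tool_rot']
for ph,L,rc,n in[(35,31,.098,5),(20,37,.096,5),(5,40,.096,5),(-2,40,.096,5)]:
    t,rt=pose(ph,L,rc);print(ph,L,t.round(4),need(t,rt,n,q,rq));q,rq=t,rt
s=grab_frame('scene')
cv2.imwrite('pics/s5.png',cv2.resize(s['color'][110:260,220:380,::-1],(640,600),interpolation=cv2.INTER_CUBIC))
```

```text
[ 0.553462   -0.19546262  0.16084606] [ 2.74336345e+00 -1.49057002e-04  1.56924617e+00] [-2.8138492   0.89138041 -0.87475545]
35 31 [ 0.5783 -0.195   0.1354] (array([0.005, 0.112, 0.338]), array([-0.273,  0.001, -0.003]))
20 37 [ 0.6102 -0.195   0.1265] (array([0.   , 0.217, 0.25 ]), array([-0.2,  0. ,  0. ]))
5 40 [ 0.6175 -0.195   0.103 ] (array([ 0.   , -0.088,  0.23 ]), array([-0.1,  0. ,  0. ]))
-2 40 [ 0.6189 -0.195   0.0914] (array([ 0.   , -0.064,  0.099]), array([0., 0., 0.]))
```

View pics/s5.png

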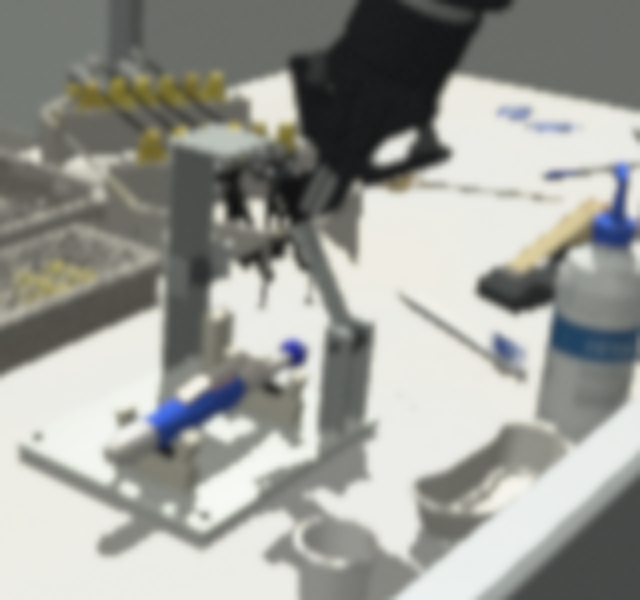

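The fingertips push the paddle at (300,200), but the wide knuckle faces the hood. I'll turn the tool a quarter about its axis so the narrow side passes the hood edge.

>>> move_arm(
  plan=[
    [[0,-0.3,-0.1,0,0,0,-1],[0,-0.3,-0.1,0,0,1,-1],[0,0,0,0,0,1,-1],[0,0,0,0,0,1,-1],[0,0,0,0,0,1,-1],[0,0,0,0,0,1,-1],[0,0,0,0,0,1,-1],[0,0,0,0,0,1,-1],[0,0,0,0,0,1,-1],[0,0,0,0,0,1,-1]],
  ],
)

```text
clock: 17.6
position: [0.5399, -0.1952, 0.1602]
tool_rot: [2.902, -0.319, 0.661]
force: [-2.0, 2.4, 1.5]
grip_width: -0.0003
finger_force: 1.1
```

>>> move_arm(
  plan=[
    [[0,0,0,0,0,1,-1],[0,0,0,0,0,1,-1],[0,0,0,0,0,1,-1],[0,0,0,0,0,1,-1],[0,0,0,0,0,1,-1],[0,0,0,0,0,1,-1],[0,0,0,0,0,0,-1],[0,0,0,0,0,0,-1],[0,0,0,0,0,0,-1],[0,0,0,0,0,0,-1]],
  ],
)

```text
clock: 18.6
position: [0.5404, -0.1954, 0.1602]
tool_rot: [3.141, -0.398, -0.0]
force: [-2.2, 1.6, 1.3]
grip_width: 0.0
finger_force: 1.2
```

```bash
sed -i 's/Rm=.*/Rm=np.array([[np.cos(l),0,np.sin(l)],[0,-1,0],[np.sin(l),0,-np.cos(l)]])/; s/w=.012/w=.010/' lev.py
python3 - <<'E'
from lev import *
o=observe();print(o['position'],o['tool_rot'],o['force'],o['qpos'].round(2))
q,rq=o['position'],o['tool_rot']
for ph,L,rc,n in[(55,26,.1,3),(35,33,.098,7),(20,39,.096,5),(5,41,.096,5),(-2,41,.096,5)]:
    t,rt=pose(ph,L,rc);print(ph,L,t.round(4),need(t,rt,n,q,rq));q,rq=t,rt
E
```

```text
[ 0.54039513 -0.19544746  0.16021375] [ 3.14126177e+00 -3.97672391e-01 -5.96236748e-05] [-2.23605566  1.6475178   1.32085623] [ 0.44  0.41 -0.17  2.11 -0.2   0.25 -1.08]
55 26 [ 0.5545 -0.195   0.1607] (array([ 0.218, -0.007,  0.088]), array([ 0.001,  0.179, -0.   ]))
35 33 [ 0.5802 -0.195   0.1361] (array([0.076, 0.   , 0.243]), array([-0.   ,  0.167,  0.   ]))
20 39 [ 0.6084 -0.195   0.1256] (array([0.169, 0.   , 0.249]), array([-0. ,  0.2,  0. ]))
5 41 [ 0.6159 -0.195   0.1019] (array([-0.094,  0.   ,  0.23 ]), array([0.   , 0.067, 0.   ]))
-2 41 [ 0.6173 -0.195   0.0902] (array([-0.066,  0.   ,  0.097]), array([0., 0., 0.]))
```

>>> move_arm(
  plan=[
    [[0.22,0,0.1,0,0.1,0,-1],[0.22,0,0.1,0,0.1,0,-1],[0.22,0,0.1,0,0.1,0,-1],[0.08,0,0.24,0,0.17,0,-1],[0.08,0,0.24,0,0.17,0,-1],[0.08,0,0.24,0,0.17,0,-1],[0.08,0,0.24,0,0.17,0,-1],[0.08,0,0.24,0,0.17,0,-1],[0.08,0,0.24,0,0.17,0,-1],[0.08,0,0.24,0,0.17,0,-1]],
  ],
)

```text
clock: 19.6
position: [0.5773, -0.1959, 0.1445]
tool_rot: [-3.134, -0.515, 0.009]
force: [-2.8, 0.7, 0.8]
grip_width: -0.0004
finger_force: 1.5
```

Run:
```python
from lev import *
o=observe();print(o['position'],o['tool_rot'],o['force'],o['qpos'].round(2))
q,rq=o['position'],o['tool_rot']
for ph,L,rc,n in[(20,38,.096,5),(5,40,.096,5),(-2,40,.096,5)]:
    t,rt=pose(ph,L,rc);print(ph,L,t.round(4),need(t,rt,n,q,rq));q,rq=t,rt
s=grab_frame('scene')
cv2.imwrite('pics/s6.png',cv2.resize(s['color'][110:260,220:380,::-1],(640,600),interpolation=cv2.INTER_CUBIC))
```

```text
[ 0.57732321 -0.19591032  0.14449754] [-3.13435376 -0.51535675  0.00886508] [-2.79355568  0.68183833  0.81923913] [ 0.34  0.47 -0.03  2.13 -1.26  0.16 -0.02]
20 38 [ 0.6085 -0.195   0.1254] (array([ 0.158, -0.006,  0.33 ]), array([-0.023,  0.282,  0.013]))
5 40 [ 0.616  -0.195   0.1018] (array([-0.09 ,  0.   ,  0.232]), array([0.   , 0.067, 0.   ]))
-2 40 [ 0.6174 -0.195   0.0901] (array([-0.064,  0.   ,  0.099]), array([0., 0., 0.]))
```

View pics/s6.png

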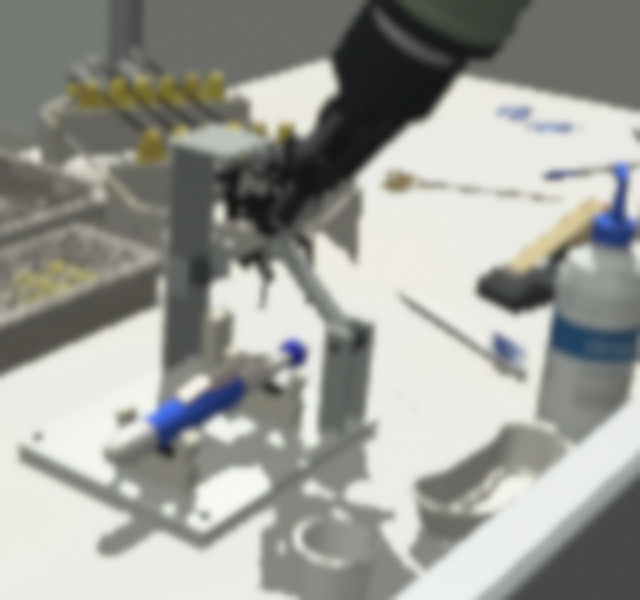

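The lever follows, at about 35° with the fingers at (290,215) on the paddle, but joints 5 and 6 are now at their limits. I'll fit a kinematic model from the poses logged so far and check which tool roll allows the full lean.

```bash
cat > kin.py <<'E'
from lev import *
from scipy.optimize import least_squares
D=[([1.15980695,.52195246,-.03633922,1.59994081,.02120765,1.02110982,-.11283114],[.20876604,-.58878228,.23078802],[-3.14057,.00007,.34076]),
([.49,.5,-.59,1.72,.32,1.02,-.22],[.56438,-.0964,.22762],[3.14058,.0001,1.56947]),
([.8,.37,-.6,2.11,.3,.5,.01],[.47754,-.19209,.17946],[2.89129,-.0005,1.56898]),
([.44,.41,-.17,2.11,-.2,.25,-1.08],[.5404,-.19545,.16021],[3.14126,-.39767,0]),
([.34,.47,-.03,2.13,-1.26,.16,-.02],[.57732,-.19591,.1445],[-3.13435,-.51536,.00887])]
def fk(q,p):
    h,L1,L2,L3,y0,y7,a0,a4=p
    Q=R.from_euler('z',q[0]+y0)*R.from_euler('y',q[1]); x=np.array([0,0,h])+R.from_euler('z',q[0]+y0).apply([a0,0,0])
    Q=Q*R.from_euler('z',q[2]); x=x+Q.apply([a4,0,L1])
    Q=Q*R.from_euler('y',q[3])*R.from_euler('z',q[4]); x=x+Q.apply([-a4,0,L2])
    Q=Q*R.from_euler('y',q[5])*R.from_euler('z',q[6]+y7); x=x+Q.apply([0,0,L3]); return x,Q
def res(p):
    r=[]
    for (q,x,e),w in zip(D,[5,1,1,1,1]):
        X,Q=fk(q,p); r+=list(w*(X-x)*3)+list(w*(Q.inv()*R.from_euler('xyz',e)).as_rotvec())
    return np.array(r)
def fit():
    best=None
    for y0 in(-2.4,-.8,.8,2.4):
        for y7 in(-2.4,-.8,.8,2.4):
            s=least_squares(res,[.35,.4,.4,.3,y0,y7,0,0])
            if best is None or s.cost<best.cost:best=s
    return best
E
python3 - <<'E'
from kin import *
s=fit();print(s.cost,s.x.round(3),abs(s.fun).max())
pickle.dump(s.x,open('kin.pkl','wb'))
lo=np.array([-2.91,-.3,-1.5,.17,-1.26,.16,-2.52]);hi=np.array([2.91,2.13,1.42,2.43,4.41,1.93,2.52])
rng=np.random.default_rng(0)
for yaw in(0,90,180,270):
  for L in(32,36,40):
    t,e=pose(-2,L,.096); Rt=R.from_euler('xyz',e)*R.from_euler('z',-yaw,degrees=True)
    sols=[]
    for k in range(25):
        g=least_squares(lambda q:np.r_[(fk(q,s.x)[0]-t)*3,(fk(q,s.x)[1].inv()*Rt).as_rotvec()],rng.uniform(lo+.05,hi-.05)*[.3,1,1,1,1,1,1],bounds=(lo,hi))
        if g.cost<1e-6: sols.append(g.x)
    print(yaw,L,len(sols)); 
    if sols:
        for q in sorted(sols,key=lambda q:-np.min(np.minimum(q-lo,hi-q)))[:2]: print('   ',q.round(2))
E
```

```text
9.864954302667448 [ 4.606 -2.365  0.745  1.872  0.756  4.657  0.169 -0.157] 2.342976761976429
0 32 7
    [2.48 0.04 0.35 2.18 0.22 1.44 1.99]
    [2.07 0.02 0.88 2.2  0.27 1.42 2.08]
0 36 1
    [ 2.91 -0.04 -0.36  2.38  0.09  1.42  1.75]
0 40 0
90 32 13
    [2.73 0.04 0.07 2.18 0.21 1.45 0.38]
    [ 0.39  0.23  1.26  2.32 -0.59  1.29 -0.31]
90 36 4
    [ 2.55 -0.04  0.31  2.39  0.28  1.37  0.38]
    [ 2.39 -0.06  0.66  2.41  0.41  1.33  0.49]
90 40 0
180 32 13
    [ 2.24  0.03  0.65  2.19  0.24  1.43 -1.11]
    [ 1.93  0.01  1.13  2.21  0.33  1.39 -0.98]
180 36 3
    [ 2.33 -0.07  0.84  2.42  0.49  1.29 -1.01]
    [ 2.33 -0.07  0.84  2.42  0.49  1.29 -1.01]
180 40 0
270 32 9
    [-0.89  0.24 -1.31  2.4   1.07  0.94 -2.16]
    [-1.02  0.21 -1.49  2.36  0.88  1.1  -2.26]
270 36 0
270 40 0
```

```bash
python3 - <<'E'
s=open('kin.py').read()
s=s.replace("def fk(q,p):\n","SG=[-1,1,-1,1,-1,1,-1]\ndef fk(q,p):\n    q=np.array(q)*SG\n")
s=s[:s.index("def fit")]+'''def fit():
    global SG
    best=None
    import itertools
    for a,b,c,d in itertools.product((1,-1),repeat=4):
        SG=[a,1,b,1,c,1,d]
        for y0 in(0,1.57,3.14,-1.57):
          for y7 in(0,1.57,3.14,-1.57):
            s=least_squares(res,[.35,.4,.4,.3,y0,y7,0,0],max_nfev=40)
            if best is None or s.cost<best[0].cost:best=(s,SG)
    SG=best[1]
    return best[0]
'''
open('kin.py','w').write(s)
E
cat > sol.py <<'E'
import kin
from kin import *
s=fit();print(s.cost,s.x.round(3),kin.SG,abs(s.fun).max())
pickle.dump((s.x,kin.SG),open('kin.pkl','wb'))
lo=np.array([-2.91,-.3,-1.5,.17,-1.26,.16,-2.52]);hi=np.array([2.91,2.13,1.42,2.43,4.41,1.93,2.52])
rng=np.random.default_rng(0)
for yaw in(0,90,180,270):
  for L in(34,40):
    t,e=pose(-2,L,.096); Rt=R.from_euler('xyz',e)*R.from_euler('z',-yaw,degrees=True)
    sols=[]
    for k in range(25):
        g=least_squares(lambda q:np.r_[(fk(q,s.x)[0]-t)*3,(fk(q,s.x)[1].inv()*Rt).as_rotvec()],rng.uniform(lo+.05,hi-.05)*[.3,1,1,1,1,1,1],bounds=(lo,hi))
        if g.cost<1e-6: sols.append(g.x)
    print(yaw,L,len(sols)); 
    for q in sorted(sols,key=lambda q:-np.min(np.minimum(q-lo,hi-q)))[:3]: print('   ',q.round(2))
E
timeout 400 python3 sol.py
python3 - <<'E'
s=open('kin.py').read()
s=s[:s.index("def fit")]+'''def fit():
    global SG
    import itertools
    best=None
    for sg in itertools.product((1,-1),repeat=4):
        SG=[sg[0],1,sg[1],1,sg[2],1,sg[3]]
        for y0 in(0,3.14):
            f=lambda p:np.concatenate([(fk(q,[0,0,0,0,p[0],p[1],0,0])[1].inv()*R.from_euler('xyz',e)).as_rotvec() for q,x,e in D])
            for y7 in(0,2,4):
                g=least_squares(f,[y0,y7],max_nfev=8)
                if best is None or g.cost<best[0]: best=(g.cost,SG,g.x)
    print(best); SG=best[1]
    return least_squares(res,[.35,.4,.4,.3,*best[2],0,0])
'''
open('kin.py','w').write(s)
t=open('sol.py').read().replace("range(25)","range(10)").replace("bounds=(lo,hi))","bounds=(lo,hi),max_nfev=60)")
open('sol.py','w').write(t)
E
time timeout 300 python3 -u sol.py
```

```text
(np.float64(8.410018876325444e-05), [-1, 1, -1, 1, -1, 1, -1], array([6.28175079, 1.57175304]))
0.0029933515888504658 [ 3.350e-01  4.860e-01  4.210e-01  3.050e-01  6.189e+00  1.478e+00
  2.800e-02 -2.000e-03] [-1, 1, -1, 1, -1, 1, -1] 0.04669907785611735
0 34 0
0 40 2
    [ 0.49  0.67 -0.19  2.14  3.69  0.35  1.37]
    [ 0.75  0.74 -0.55  2.14  3.05  0.29  2.11]
90 34 4
    [ 0.82  0.78 -0.71  2.07  2.15  0.24 -1.7 ]
    [-0.33  0.9   0.94  2.07  4.38  0.86  1.87]
    [ 0.75  0.74 -0.6   2.08  2.36  0.18 -1.94]
90 40 3
    [-0.13  0.77  0.64  2.14  4.17  0.74  2.21]
    [-0.21  0.83  0.76  2.13  4.18  0.82  2.14]
    [ 0.83  0.78 -0.66  2.14  2.81  0.31 -2.32]
180 34 6
    [ 1.06  1.03 -1.11  2.06  1.91  0.58  0.29]
    [ 1.05  1.02 -1.1   2.06  1.91  0.57  0.29]
    [ 1.12  1.17 -1.26  2.06  1.91  0.75  0.4 ]
180 40 4
    [ 1.04  0.98 -1.01  2.13  2.29  0.49 -0.07]
    [ 0.96  0.89 -0.87  2.13  2.44  0.4  -0.3 ]
    [ 0.58  0.69 -0.31  2.14  3.51  0.31 -1.56]
270 34 9
    [ 0.85  0.79 -0.75  2.07  2.1   0.26  1.51]
    [ 0.13  0.66  0.26  2.08  4.33  0.4  -0.98]
    [ 1.17  1.4  -1.46  2.06  1.95  1.    2.09]
270 40 4
    [ 0.11  0.68  0.3   2.14  4.07  0.55 -0.71]
    [ 0.93  0.86 -0.83  2.13  2.51  0.37  1.18]
    [ 0.49  0.67 -0.2   2.14  3.67  0.34 -0.18]
real	0m37.704s
user	0m37.246s
sys	0m0.222s
```

```bash
cat > sim.py <<'E'
import kin
from kin import *
p,kin.SG=pickle.load(open('kin.pkl','rb'))
lo=np.array([-2.91,-.3,-1.5,.17,-1.26,.16,-2.52])+.003;hi=np.array([2.91,2.13,1.42,2.43,4.41,1.93,2.52])-.003
def sim(q,rows,every=5):
    q=np.clip(q,lo+1e-4,hi-1e-4);x,Q=fk(q,p)
    for i,r in enumerate(rows):
        x=x+Q.apply(np.array(r[:3])*.02);Q=Q*R.from_rotvec(np.radians(6)*np.array(r[3:6]))
        q0=q
        f=lambda q:np.r_[(fk(q,p)[0]-x)*3,(fk(q,p)[1].inv()*Q).as_rotvec(),.02*(q-q0)]
        q=least_squares(f,q,bounds=(lo,hi),max_nfev=15).x
        e=f(q)[:6]
        if (i+1)%every==0: print(i+1,q.round(2),'err',abs(e).max().round(3),'dq',abs(q-q0).max().round(2))
    return q
E
python3 - <<'E'
from sim import *
q=np.array(observe()['qpos'])
print('check prev');sim(np.array([.8,.37,-.6,2.11,.3,.5,.01]),[[0,.35,.2,-.15,0,0]]*10+[[0,-.3,-.1,0,0,0]]*2+[[0,0,0,0,0,1]]*15,9)
fwd=[[.08,0,.24,0,-.0,0]]
def fin(q): # yaw-180 frame: x'=-x, y'=-y ; lean = -y turn
    print('fwd');return sim(q,[[-.1,0,.25,0,-.25,0]]*10+[[0,0,.3,0,-.1,0]]*8)
print('A');q1=sim(q,[[0,0,0,0,0,-1]]*30,10);fin(q1)
print('B');q1=sim(q,[[-.2,0,-.2,0,-.2,0]]*8);q1=sim(q1,[[0,0,0,0,0,-1]]*30,10);fin(sim(q1,[[-.2,0,.2,0,-.2,0]]*8))
E
```

```text
check prev
9 [ 0.71  0.46 -0.53  2.06  0.36  0.32 -0.05] err 0.0 dq 0.02
18 [ 0.61  0.43 -0.39  2.09  0.12  0.27 -0.44] err 0.0 dq 0.07
27 [ 0.45  0.41 -0.17  2.09 -0.25  0.27 -1.04] err 0.0 dq 0.07
A
10 [ 0.35  0.47 -0.03  2.12 -1.25  0.16  1.01] err 0.0 dq 0.1
20 [ 0.35  0.47 -0.03  2.12 -1.25  0.16  2.05] err 0.0 dq 0.1
30 [ 0.43  0.47 -0.15  2.09 -0.66  0.16  2.52] err 0.032 dq 0.11
fwd
5 [ 0.53  0.53 -0.26  2.03 -0.63  0.16  2.52] err 0.094 dq 0.02
10 [ 0.64  0.6  -0.39  1.96 -0.58  0.16  2.52] err 0.18 dq 0.03
15 [ 0.66  0.68 -0.42  1.89 -0.54  0.16  2.52] err 0.219 dq 0.02
B
5 [ 0.08  0.45  0.31  2.11 -0.93  0.34 -0.39] err 0.0 dq 0.05
10 [ 0.19  0.41  0.16  2.1  -0.52  0.35  0.27] err 0.0 dq 0.08
20 [ 0.4   0.41 -0.12  2.09 -0.18  0.31  0.99] err 0.0 dq 0.07
30 [ 0.6   0.43 -0.38  2.09  0.2   0.31  1.67] err 0.0 dq 0.07
5 [ 0.63  0.48 -0.42  2.11  0.33  0.16  1.56] err 0.003 dq 0.12
fwd
5 [ 1.    0.79 -0.95  2.15  2.09  0.39 -0.01] err 0.0 dq 0.09
10 [ 1.08  1.   -1.07  2.17  2.41  0.57 -0.14] err 0.0 dq 0.05
15 [ 1.08  1.12 -1.08  2.14  2.54  0.64 -0.17] err 0.0 dq 0.02
```

The model reproduces the joint motion seen so far. It predicts that backing off the lean, turning the tool half round and leaning again (joint 5 flips) reaches the end pose. I'll do that.

>>> move_arm(
  plan=[
    [[-0.2,0,-0.2,0,-0.2,0,-1],[-0.2,0,-0.2,0,-0.2,0,-1],[-0.2,0,-0.2,0,-0.2,0,-1],[-0.2,0,-0.2,0,-0.2,0,-1],[-0.2,0,-0.2,0,-0.2,0,-1],[-0.2,0,-0.2,0,-0.2,0,-1],[-0.2,0,-0.2,0,-0.2,0,-1],[-0.2,0,-0.2,0,-0.2,0,-1],[0,0,0,0,0,-1,-1],[0,0,0,0,0,-1,-1]],
  ],
)

```text
clock: 20.65
position: [0.5362, -0.1966, 0.161]
tool_rot: [3.079, -0.347, 0.217]
force: [-1.3, -1.6, 0.8]
grip_width: -0.0001
finger_force: 1.1
```

>>> move_arm(
  plan=[
    [[0,0,0,0,0,-1,-1],[0,0,0,0,0,-1,-1],[0,0,0,0,0,-1,-1],[0,0,0,0,0,-1,-1],[0,0,0,0,0,-1,-1],[0,0,0,0,0,-1,-1],[0,0,0,0,0,-1,-1],[0,0,0,0,0,-1,-1],[0,0,0,0,0,-1,-1],[0,0,0,0,0,-1,-1]],
  ],
)

```text
clock: 21.65
position: [0.5361, -0.1969, 0.1611]
tool_rot: [2.809, -0.12, 1.272]
force: [-2.2, -2.3, 1.9]
grip_width: 0.0001
finger_force: 1.2
```

>>> move_arm(
  plan=[
    [[0,0,0,0,0,-1,-1],[0,0,0,0,0,-1,-1],[0,0,0,0,0,-1,-1],[0,0,0,0,0,-1,-1],[0,0,0,0,0,-1,-1],[0,0,0,0,0,-1,-1],[0,0,0,0,0,-1,-1],[0,0,0,0,0,-1,-1],[0,0,0,0,0,-1,-1],[0,0,0,0,0,-1,-1]],
  ],
)

```text
clock: 22.65
position: [0.5359, -0.1968, 0.161]
tool_rot: [2.866, 0.222, 2.268]
force: [-2.0, -1.5, 0.4]
grip_width: 0.0002
finger_force: 1.1
```

Run:
```python
from sim import *
o=observe();print(o['clock'],o['position'],o['tool_rot'],o['force'],o['qpos'].round(2))
```

```text
22.65 [ 0.53588287 -0.19675891  0.1610106 ] [2.86624681 0.22192205 2.26845693] [-1.98199845 -1.47560145  0.38247887] [ 0.43  0.41 -0.15  2.08 -0.18  0.32  1.2 ]
```

>>> move_arm(
  plan=[
    [[0,0,0,0,0,-1,-1],[0,0,0,0,0,-1,-1],[0,0,0,0,0,-1,-1],[0,0,0,0,0,-1,-1],[0,0,0,0,0,-1,-1],[0,0,0,0,0,-1,-1],[0,0,0,0,0,-1,-1],[0,0,0,0,0,-1,-1],[0,0,0,0,0,-0.3,-1],[0,0,0,0,0,0,-1]],
  ],
)

```text
clock: 23.65
position: [0.5356, -0.1968, 0.1609]
tool_rot: [3.138, 0.351, -3.116]
force: [-1.1, -0.5, 2.5]
grip_width: -0.0001
finger_force: 1.2
```

```bash
sed -i 's/\[\[np.cos(l),0,np.sin(l)\],\[0,-1,0\],\[np.sin(l),0/[[-np.cos(l),0,np.sin(l)],[0,1,0],[-np.sin(l),0/' lev.py
python3 - <<'E'
from sim import *
o=observe();print(o['position'],o['tool_rot'],o['force'],o['qpos'].round(2))
q,rq=o['position'],o['tool_rot'];rows=[]
for ph,L,rc,n in[(52,28,.1,10),(35,35,.098,10),(20,40,.096,6),(5,41,.096,6),(-2,41,.096,6)]:
    t,rt=pose(ph,L,rc);a=need(t,rt,n,q,rq);print(ph,L,t.round(4),a);q,rq=t,rt
    rows+=[list(a[0])+list(a[1])]*n
sim(o['qpos'],rows)
E
```

```text
[ 0.53557905 -0.19682542  0.16087385] [ 3.13830486  0.35115771 -3.1159332 ] [-1.05588783 -0.49186167  2.52810363] [ 0.6   0.43 -0.37  2.07  0.12  0.33  1.79]
52 28 [ 0.5591 -0.195   0.1576] (array([-0.102,  0.007,  0.062]), array([ 0.013, -0.131,  0.022]))
35 35 [ 0.5886 -0.195   0.1416] (array([-0.085,  0.   ,  0.145]), array([ 0.   , -0.117, -0.   ]))
20 40 [ 0.6083 -0.195   0.1257] (array([-0.051,  0.   ,  0.204]), array([-0.   , -0.139, -0.   ]))
5 41 [ 0.6159 -0.195   0.1019] (array([0.08 , 0.   , 0.192]), array([-0.   , -0.028, -0.   ]))
-2 41 [ 0.6173 -0.195   0.0902] (array([0.055, 0.   , 0.081]), array([0., 0., 0.]))
5 [ 0.62  0.44 -0.38  2.1   0.11  0.23  1.79] err 0.0 dq 0.02
10 [ 0.73  0.48 -0.53  2.11  0.5   0.16  1.4 ] err 0.006 dq 0.32
15 [ 0.84  0.56 -0.69  2.13  1.42  0.16  0.52] err 0.001 dq 0.14
20 [ 0.95  0.67 -0.85  2.14  1.9   0.27  0.11] err 0.0 dq 0.06
25 [ 1.03  0.83 -0.99  2.15  2.17  0.42 -0.05] err 0.0 dq 0.04
30 [ 1.04  0.92 -1.01  2.14  2.27  0.49 -0.09] err 0.0 dq 0.02
35 [ 1.04  0.97 -1.01  2.14  2.32  0.52 -0.1 ] err 0.0 dq 0.01
```

Run:
```python
from sim import *
o=observe();X=R.from_rotvec([0,0,-np.radians(24)])
q=o['position'];rq=(R.from_euler('xyz',o['tool_rot'])*X).as_euler('xyz');rows=[[0,0,0,0,0,-1]]*4
for ph,L,rc,n,x in[(55,26,.1,6,1),(38,33,.098,10,1),(30,36,.098,10,0)]:
    t,rt=pose(ph,L,rc)
    if x: rt=(R.from_euler('xyz',rt)*X).as_euler('xyz')
    a=need(t,rt,n,q,rq);print(ph,L,t.round(4),a);q,rq=t,rt
    rows+=[list(a[0])+list(a[1])]*n
sim(o['qpos'],rows,2)
```

```text
55 26 [ 0.5545 -0.195   0.1607] (array([-0.138, -0.047,  0.062]), array([ 0.086, -0.141,  0.037]))
38 33 [ 0.5768 -0.195   0.14  ] (array([-0.043, -0.019,  0.145]), array([ 0.047, -0.107, -0.   ]))
30 36 [ 0.602  -0.195   0.1407] (array([-0.104, -0.024,  0.068]), array([ 0.01 , -0.049,  0.4  ]))
2 [ 0.64  0.44 -0.42  2.07  0.19  0.34  1.93] err 0.0 dq 0.07
4 [ 0.68  0.45 -0.47  2.07  0.26  0.34  2.07] err 0.0 dq 0.07
6 [ 0.68  0.45 -0.46  2.08  0.27  0.29  2.06] err 0.0 dq 0.02
8 [ 0.67  0.45 -0.46  2.1   0.27  0.24  2.05] err 0.0 dq 0.02
10 [ 0.66  0.45 -0.45  2.11  0.27  0.19  2.04] err 0.0 dq 0.03
12 [ 0.7   0.47 -0.49  2.11  0.42  0.16  1.89] err 0.002 dq 0.15
14 [ 0.79  0.52 -0.62  2.12  0.91  0.16  1.43] err 0.002 dq 0.22
16 [ 0.83  0.55 -0.67  2.13  1.25  0.16  1.1 ] err 0.001 dq 0.16
18 [ 0.85  0.57 -0.69  2.14  1.54  0.16  0.83] err 0.001 dq 0.14
20 [ 0.9   0.62 -0.78  2.15  1.78  0.22  0.62] err 0.0 dq 0.1
22 [ 0.93  0.65 -0.82  2.14  1.81  0.25  0.52] err 0.0 dq 0.05
24 [ 0.95  0.67 -0.86  2.14  1.84  0.27  0.43] err 0.0 dq 0.05
26 [ 0.97  0.7  -0.89  2.13  1.86  0.3   0.33] err 0.0 dq 0.05
28 [ 0.99  0.73 -0.92  2.12  1.88  0.33  0.25] err 0.0 dq 0.04
30 [ 1.    0.75 -0.95  2.12  1.9   0.36  0.16] err 0.0 dq 0.04
```

>>> move_arm(
  plan=[
    [[0,0,0,0,0,-1,-1],[0,0,0,0,0,-1,-1],[0,0,0,0,0,-1,-1],[0,0,0,0,0,-1,-1],[-0.14,-0.05,0.06,0.06,-0.14,0,-1],[-0.14,-0.05,0.06,0.06,-0.14,0,-1],[-0.14,-0.05,0.06,0.06,-0.14,0,-1],[-0.14,-0.05,0.06,0.06,-0.14,0,-1],[-0.14,-0.05,0.06,0.06,-0.14,0,-1],[-0.14,-0.05,0.06,0.06,-0.14,0,-1]],
  ],
)

```text
clock: 24.65
position: [0.5545, -0.1944, 0.1606]
tool_rot: [-2.951, 0.407, -2.65]
force: [-2.3, -0.5, -0.1]
grip_width: -0.0003
finger_force: 1.2
```

>>> move_arm(
  plan=[
    [[-0.04,-0.02,0.14,0.05,-0.11,0,-1],[-0.04,-0.02,0.14,0.05,-0.11,0,-1],[-0.04,-0.02,0.14,0.05,-0.11,0,-1],[-0.04,-0.02,0.14,0.05,-0.11,0,-1],[-0.04,-0.02,0.14,0.05,-0.11,0,-1],[-0.04,-0.02,0.14,0.05,-0.11,0,-1],[-0.04,-0.02,0.14,0.05,-0.11,0,-1],[-0.04,-0.02,0.14,0.05,-0.11,0,-1],[-0.04,-0.02,0.14,0.05,-0.11,0,-1],[-0.04,-0.02,0.14,0.05,-0.11,0,-1]],
  ],
)

```text
clock: 25.65
position: [0.5758, -0.194, 0.1404]
tool_rot: [-2.887, 0.519, -2.622]
force: [-1.0, -2.2, 2.8]
grip_width: -0.0001
finger_force: 1.6
```

Run:
```python
from sim import *
o=observe();print(o['position'],o['tool_rot'],R.from_euler('xyz',o['tool_rot']).as_matrix().round(3).tolist(),o['force'],o['qpos'].round(2))
q=o['position'];rq=o['tool_rot'];rows=[]
for ph,L,rc,n in[(28,38,.096,10),(5,41,.096,10),(-2,41,.096,6)]:
    t,rt=pose(ph,L,rc)
    a=need(t,rt,n,q,rq);print(ph,L,t.round(4),a);q,rq=t,rt
    rows+=[list(a[0])+list(a[1])]*n
sim(o['qpos'],rows,3)
```

```text
[ 0.57580349 -0.19404927  0.14040917] [-2.88701795  0.51896263 -2.62180444] [[-0.754, -0.372, 0.542], [-0.431, 0.902, 0.02], [-0.496, -0.219, -0.84]] [-0.96474966 -2.16383095  2.78982179] [ 0.9   0.58 -0.74  2.15  1.63  0.17  0.8 ]
28 38 [ 0.6019 -0.195   0.1372] (array([-0.094, -0.03 ,  0.088]), array([ 0.038, -0.081,  0.425]))
5 41 [ 0.6159 -0.195   0.1019] (array([0.058, 0.   , 0.181]), array([ 0.  , -0.05, -0.  ]))
-2 41 [ 0.6173 -0.195   0.0902] (array([0.055, 0.   , 0.081]), array([0., 0., 0.]))
3 [ 0.97  0.64 -0.84  2.15  1.8   0.24  0.52] err 0.0 dq 0.08
6 [ 1.02  0.7  -0.94  2.15  1.91  0.32  0.32] err 0.0 dq 0.06
9 [ 1.06  0.77 -1.01  2.15  1.98  0.4   0.16] err 0.0 dq 0.05
12 [ 1.08  0.82 -1.04  2.15  2.06  0.45  0.07] err 0.0 dq 0.03
15 [ 1.08  0.88 -1.06  2.15  2.13  0.49  0.04] err 0.0 dq 0.02
18 [ 1.09  0.93 -1.07  2.15  2.2   0.53  0.01] err 0.0 dq 0.02
21 [ 1.09  0.97 -1.07  2.15  2.25  0.55 -0.01] err 0.0 dq 0.01
24 [ 1.09  0.99 -1.07  2.15  2.27  0.56 -0.02] err 0.0 dq 0.01
```

The flip went as predicted, with joint 5 at 1.63 and now free. I'll go on to about 28° and un-roll the tool.

>>> move_arm(
  plan=[
    [[-0.09,-0.03,0.09,0.04,-0.08,0.42,-1],[-0.09,-0.03,0.09,0.04,-0.08,0.42,-1],[-0.09,-0.03,0.09,0.04,-0.08,0.42,-1],[-0.09,-0.03,0.09,0.04,-0.08,0.42,-1],[-0.09,-0.03,0.09,0.04,-0.08,0.42,-1],[-0.09,-0.03,0.09,0.04,-0.08,0.42,-1],[-0.09,-0.03,0.09,0.04,-0.08,0.42,-1],[-0.09,-0.03,0.09,0.04,-0.08,0.42,-1],[-0.09,-0.03,0.09,0.04,-0.08,0.42,-1],[-0.09,-0.03,0.09,0.04,-0.08,0.42,-1]],
  ],
)

```text
clock: 26.65
position: [0.6012, -0.195, 0.1362]
tool_rot: [-3.137, 0.662, -3.138]
force: [-3.6, 0.4, 1.7]
grip_width: -0.0001
finger_force: 1.7
```

Run:
```python
from sim import *
o=observe();print(o['position'],o['tool_rot'],o['force'],o['qpos'].round(2))
q=o['position'];rq=o['tool_rot']
for ph,L,rc,n in[(5,41,.096,10),(-2,41,.096,6)]:
    t,rt=pose(ph,L,rc)
    a=need(t,rt,n,q,rq);print(ph,L,t.round(4),a);q,rq=t,rt
s=grab_frame('scene')
cv2.imwrite('pics/s7.png',cv2.resize(s['color'][110:260,220:380,::-1],(640,600),interpolation=cv2.INTER_CUBIC))
```

```text
[ 0.60115084 -0.19498248  0.13623516] [-3.1373638   0.66206354 -3.13753829] [-3.64318206  0.44516526  1.65524935] [ 1.1   0.77 -1.06  2.15  1.94  0.43  0.17]
5 41 [ 0.6159 -0.195   0.1019] (array([0.052, 0.   , 0.18 ]), array([-0.002, -0.051,  0.003]))
-2 41 [ 0.6173 -0.195   0.0902] (array([0.055, 0.   , 0.081]), array([0., 0., 0.]))
```

View pics/s7.png

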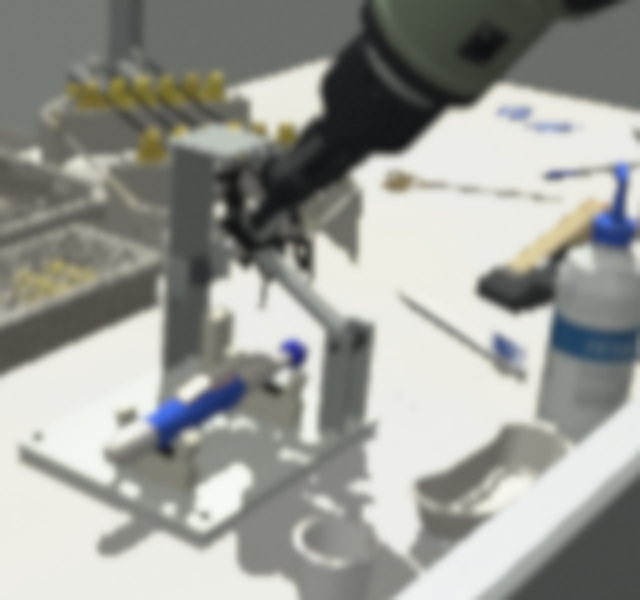

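The lever is about halfway down, with the fingertips on the paddle at (255,235) and clear of the hood edge. I'll continue to about 5°.

>>> move_arm(
  plan=[
    [[0.05,0,0.18,0,-0.05,0,-1],[0.05,0,0.18,0,-0.05,0,-1],[0.05,0,0.18,0,-0.05,0,-1],[0.05,0,0.18,0,-0.05,0,-1],[0.05,0,0.18,0,-0.05,0,-1],[0.05,0,0.18,0,-0.05,0,-1],[0.05,0,0.18,0,-0.05,0,-1],[0.05,0,0.18,0,-0.05,0,-1],[0.05,0,0.18,0,-0.05,0,-1],[0.05,0,0.18,0,-0.05,0,-1]],
  ],
)

```text
clock: 27.7
position: [0.616, -0.1954, 0.1019]
tool_rot: [-3.134, 0.714, -3.134]
force: [-11.4, 0.7, 13.8]
grip_width: 0.0001
finger_force: 7.4
```

>>> move_arm(
  plan=[
    [[0.05,0,0.03,0,0,0,-1],[0.05,0,0.03,0,0,0,-1],[0.05,0,0.03,0,0,0,-1],[0.05,0,0.03,0,0,0,-1],[0,0,0,0,0,0,-1],[0,0,0,0,0,0,-1],[0,0,0,0,0,0,-1],[0,0,0,0,0,0,-1],[0,0,0,0,0,0,-1],[0,0,0,0,0,0,-1]],
  ],
)

```text
clock: 28.7
position: [0.6157, -0.1956, 0.0984]
tool_rot: [-3.133, 0.716, -3.133]
force: [4.0, 1.5, 5.8]
grip_width: 0.0001
finger_force: 3.2
```

```bash
cat > levang.py <<'E'
from lev import *
import sys
s=grab_frame('scene');t=grab_frame('top')
pickle.dump((s,t),open(sys.argv[1],'wb'))
# arm side line (left face, y=-0.195+.006): project candidate lever arms and mean gray along it
g=cv2.cvtColor(s['color'],cv2.COLOR_RGB2GRAY)
for ph in (20,15,10,5,2,0,-2):
    p=np.radians(ph);v=[]
    for r in np.linspace(.02,.08,7):
        P=[S[0]-.05+r*np.cos(p),S[1]-.085,.078+r*np.sin(p)];u=proj(s,P);v.append(int(g[int(round(u[1])),int(round(u[0]))]))
    print(ph,v)
u0=proj(s,[S[0]-.05,S[1]-.085,.078]);u1=proj(s,[S[0]+.08,S[1]-.085,.078]);print(u0,u1)
E
python3 levang.py L1.pkl
python3 -c "
from h import *
print(observe()['position'],observe()['force'])
s=pickle.load(open('L1.pkl','rb'))[0];g=cv2.cvtColor(s['color'],cv2.COLOR_RGB2GRAY)
print(g[160:200,262:312:2])" | head -60
```

```text
20 [175, 200, 194, 234, 237, 229, 97]
15 [134, 157, 183, 227, 231, 231, 111]
10 [134, 130, 146, 161, 208, 174, 157]
5 [112, 122, 119, 126, 130, 122, 121]
2 [109, 129, 114, 116, 118, 124, 134]
0 [111, 138, 135, 116, 118, 124, 134]
-2 [111, 138, 135, 137, 145, 156, 179]
[307.51601415 194.72479721] [270.42272786 181.70385352]
[ 0.615658   -0.19556847  0.0983866 ] [1.98712339 0.18576336 7.1781829 ]
[[ 94  79  79  79  79  85 127  79  24  53 156 180 125  79  50  55  59  39
   26  26  23  24  23  24  25]
 [ 98  79  79  78  78  94 173 111  22  50 152 180 130  66  54  61  56  35
   26  24  25  25  25  28  25]
 [105  80  79  78  79 101 203 130  23  48 115 137 106  59  61  59  46  29
   24  27  25  28  39  50  52]
 [104  80  79  79  79 107 213 136  34  58  78  82  76  63  62  53  34  25
   24  30  29  42  64  82 113]
 [ 99  80  79  79  79 107 203 139  65  76  57  54  65  64  58  42  26  23
   25  30  41  65  89 108 176]
 [ 97  80  79  79  79 102 173 137 100  98  48  55  66  61  47  31  22  22
   27  32  61  89 104 118 212]
 [ 99  81  79  78  79  98 138 129 115 100  43  56  63  53  39  26  22  2
[... 1716 characters left out ...]
02  94  89  79  81 137 166 123  80  86 105 139 163 226 235 236 236 215
  223 237 237 237 237 237 237]
 [ 97  87  87  80  84 161 215 187 144 115 110 121 140 206 229 233 234 194
  217 236 237 237 237 237 237]
 [ 94  80  83  79  85 168 227 219 199 156 125 115 121 172 208 221 229 185
  209 236 237 237 237 237 237]
 [ 93  80  80  79  86 164 222 218 223 203 165 134 117 140 167 184 213 194
  216 235 237 237 236 236 237]
 [ 92  79  80  79  89 154 208 195 221 227 212 179 137 121 130 143 172 183
  216 232 236 236 232 228 233]
 [ 93  80  79  79  95 145 180 161 202 234 231 219 181 135 118 120 132 146
  183 217 232 235 222 199 222]
 [ 93  80  79  80  98 137 145 128 186 235 236 233 220 180 145 122 115 119
```

>>> move_arm(
  plan=[
    [[0.05,0,0.04,0,0,0,-1],[0.05,0,0.04,0,0,0,-1],[0.05,0,0.04,0,0,0,-1],[0.05,0,0.04,0,0,0,-1],[0.05,0,0.04,0,0,0,-1],[0,0,0,0,0,0,-1],[0,0,0,0,0,0,-1],[0,0,0,0,0,0,-1],[0,0,0,0,0,0,-1],[0,0,0,0,0,0,-1]],
  ],
)

```text
clock: 29.8
position: [0.6143, -0.1958, 0.0919]
tool_rot: [-3.133, 0.715, -3.134]
force: [3.7, 0.2, 6.4]
grip_width: -0.0001
finger_force: 2.6
```

```bash
python3 levang.py L2.pkl
```

```text
20 [191, 225, 207, 235, 237, 229, 70]
15 [146, 192, 218, 235, 236, 233, 90]
10 [146, 156, 190, 196, 231, 217, 114]
5 [118, 147, 154, 148, 169, 161, 138]
2 [125, 141, 144, 119, 129, 129, 116]
0 [112, 133, 125, 119, 129, 129, 116]
-2 [112, 133, 125, 114, 115, 117, 117]
[307.51601415 194.72479721] [270.42272786 181.70385352]
```

>>> move_arm(
  plan=[
    [[0.05,0,0.04,0,0,0,-1],[0.05,0,0.04,0,0,0,-1],[0.03,0,0.03,0,0,0,-1],[0,0,0,0,0,0,-1],[0,0,0,0,0,0,-1],[0,0,0,0,0,0,-1],[0,0,0,0,0,0,-1],[0,0,0,0,0,0,-1],[0,0,0,0,0,0,-1],[0,0,0,0,0,0,-1]],
  ],
)

```text
clock: 30.9
position: [0.6138, -0.1958, 0.0886]
tool_rot: [-3.133, 0.715, -3.133]
force: [4.1, 0.8, 5.4]
grip_width: -0.0001
finger_force: 3.0
```

```bash
python3 levang.py L3.pkl
```

```text
20 [204, 230, 207, 235, 237, 229, 62]
15 [159, 208, 226, 237, 237, 233, 93]
10 [159, 175, 215, 223, 235, 222, 103]
5 [124, 162, 182, 184, 212, 190, 135]
2 [131, 157, 165, 138, 170, 149, 127]
0 [113, 143, 142, 138, 170, 149, 127]
-2 [113, 143, 142, 120, 130, 121, 115]
[307.51601415 194.72479721] [270.42272786 181.70385352]
```

>>> move_arm(
  plan=[
    [[0.05,0,0.04,0,0,0,-1],[0.05,0,0.04,0,0,0,-1],[0.05,0,0.04,0,0,0,-1],[0,0,0,0,0,0,-1],[0,0,0,0,0,0,-1],[0,0,0,0,0,0,-1],[0,0,0,0,0,0,-1],[0,0,0,0,0,0,-1],[0,0,0,0,0,0,-1],[0,0,0,0,0,0,-1]],
  ],
)

```text
clock: 32.0
position: [0.6141, -0.1957, 0.0868]
tool_rot: [-3.131, 0.719, -3.131]
force: [-9.9, -0.9, 33.1]
grip_width: -0.0001
finger_force: 16.5
```

```bash
python3 levang.py L4.pkl
```

```text
20 [208, 232, 209, 235, 237, 226, 42]
15 [163, 220, 227, 236, 237, 233, 88]
10 [163, 191, 219, 226, 237, 224, 105]
5 [127, 173, 187, 190, 218, 207, 109]
2 [132, 169, 167, 142, 175, 168, 125]
0 [115, 149, 143, 142, 175, 168, 125]
-2 [115, 149, 143, 119, 134, 130, 116]
[307.51601415 194.72479721] [270.42272786 181.70385352]
```

33 N with the tool stopped means the lever is on its hard stop. I'll retreat along the tool axis and check that the lever stays down.

>>> move_arm(
  plan=[
    [[0,0,-0.1,0,0,0,-1],[0,0,-0.1,0,0,0,-1],[0,0,-0.3,0,0,0,-1],[0,0,-0.5,0,0,0,-1],[0,0,-0.5,0,0,0,-1],[0,0,-0.5,0,0,0,-1],[0,0,-0.5,0,0,0,-1],[0,0,-0.5,0,0,0,-1],[0,0,-0.5,0,0,0,-1],[0,0,0,0,0,0,-1]],
  ],
)

```text
clock: 33.1
position: [0.566, -0.1958, 0.1383]
tool_rot: [-3.132, 0.714, -3.133]
force: [0.5, 0.9, 0.0]
grip_width: -0.0
finger_force: 0.0
```

```bash
python3 levang.py L5.pkl; python3 -c "
from h import *
print(observe()['qpos'].round(2))"
```

```text
20 [221, 229, 206, 234, 236, 228, 89]
15 [199, 219, 223, 234, 234, 232, 95]
10 [199, 204, 219, 218, 226, 217, 141]
5 [162, 179, 203, 200, 196, 195, 193]
2 [156, 168, 176, 172, 168, 164, 159]
0 [122, 142, 139, 172, 168, 164, 159]
-2 [122, 142, 139, 146, 141, 139, 146]
[307.51601415 194.72479721] [270.42272786 181.70385352]
[ 1.23  0.81 -1.18  2.25  2.12  0.51  0.04]
```

Run:
```python
from h import *
def blue(s):
    hsv=cv2.cvtColor(s['color'],cv2.COLOR_RGB2HSV)
    m=((hsv[...,0]>105)&(hsv[...,0]<135)&(hsv[...,1]>150)).astype(np.uint8); m[:,:230]=0;m[:175]=0;m[:,310:]=0;m[240:]=0
    n,l,st,c=cv2.connectedComponentsWithStats(m); return [(c[i].round(1),st[i,4]) for i in range(1,n) if st[i,4]>5]
a=pickle.load(open('F2.pkl','rb'))['scene'];b,t=pickle.load(open('L5.pkl','rb'))
print(blue(a),blue(b))
f0=pickle.load(open('F0.pkl','rb'))['scene']
# cup+dish region change
d=cv2.absdiff(f0['color'][235:275,290:320],b['color'][235:275,290:320]);print('cup diff',d.mean())
for u,v in((281.6,244.6),):pass
print(observe()['clock'])
```

```text
[(array([268.1, 212.1]), np.int32(95))] [(array([293.3, 197.7]), np.int32(6)), (array([268.1, 212.1]), np.int32(96))]
cup diff 23.489444444444445
33.2
```

```bash
python3 -c "
from h import *
print(job_done())"
```

```text
the job is handed in; nothing more can be done
None
```

The handpiece lies in both saddles and the lever stayed down after I released it. The job was handed in at about 33 s; the hand-in call returned no verdict.

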